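Turn the vial carousel back one notch

ROBOT

A 7-joint arm with a two-finger parallel gripper is mounted at the origin on the work surface. World frame = base frame: x ahead of the robot, y to its left, z up, the work surface at z = 0. Lengths are in mm, angles in degrees, forces in N, time in s.
With the tool pointing down it reaches from about 425 to 950 mm from the base axis. Payload 16.7 kg.
Tool frame: the origin (TCP) lies midway between the tips of the shut fingers; the grasp point (between the pads) lies 19 mm behind it; z points along the fingers, y is the line along which they close (so a half turn about z gives the same grasp; the last joint's range is limited). The gripper opens to 94 mm and grips with 3 to 60 N. Pads are 16 mm wide; open, the fingers measure 119 mm over their backs; the gripper's body (75 mm by 177 mm) begins 78 mm behind the grasp point.
Start: joints at [-73.654, 24.414, 4.234, 92.017, -1.954, 63.644, -3.845], TCP at [284.328, 612.153, 205.467] pointing down, gripper open.
Joint ranges: [-163.25, 163.25], [-28.42, 122.38], [-70.27, 78.77], [12.13, 141.07], [-58.53, 238.53], [9.26, 117.41], [-156.51, 156.51]. Speed limits (degrees/s): [108.29, 108.29, 136.94, 136.94, 172.46, 172.46, 172.46].

INTERFACE

Orientations are given as [roll, pitch, yaw] about the fixed x, y, z axes, in that order (R = Rz(yaw) Ry(pitch) Rx(roll)).
In Python, from plant import ctrl, imaging gives the robot as it stands.
- The arm moves only by the tool step_arm, never from a script. Its argument "steps" is a list of rows, each an object with "grip": the closure, from 0 (fully open) to 1 (shut); "linear": the shift along the tool's x, y, z in mm, a list of three; "turn": the turn, a rotation vector about the tool's x, y, z in rad, a list of three. A call has 1 to 20 rows; each row shifts and turns the commanded pose from where the row before left it, along the tool's axes as they then stand; what a row does not reach is not made up. A row lasts 1/10 s, in which the tool goes at most 50 mm and 8.59 degrees, less where a joint would pass 70% of its speed; a pose out of reach is approached as far as the arm can. A call with a gripper value outside its range is refused whole. The fingers move at their own pace and stop on an object; the grip force is fixed at half the most. Time passes only in rows, so rows that do not move let the fingers close. It gives the time, the measured TCP pose, the force, the opening and the grip force at its end, in the units of the state.
- ctrl.observe(): the state, without advancing time (a new reading comes with each control period).
- imaging.get_image(name): name is "scene" or "top" or "wrist"; returns the picture (480x640x3 uint8, blue, green, red); there is no depth.
- imaging.calibration(name): a dict with "K" (3x3 intrinsics, pixels), "T" (4x4, takes a point from camera to world coordinates); the wrist camera has in their place "mount" (4x4, takes a point from camera to tool coordinates, whose origin is the TCP and whose axes are the flange's). Camera axes: x right, y up, looking along -z (the intrinsics and any distortion apply to the point x, -y, -z); pixel columns grow to the right and rows downward; lengths in mm; the calibration is good to about 2 mm. A picture is of the moment at which its call begins: read the wrist's pose just before it. calibration takes no time and is no camera call.
- ctrl.hand_in(): hands the job in; it is judged then, once.
The state is a dict: "t": time; "joint_positions": joint angles; "qvel": joint speeds; "joint_torque": joint torques, N m; "tool_pos": TCP position; "ee_rot": TCP orientation; "contact_force": force on the tool from outside, world axes, zero at the start; "moment": the same for the moment, N m; "finger_gap": finger opening in mm; "grip_force": force on a finger pad.
Only numpy, scipy, OpenCV 4.12 (cv2) and the standard library are available. Lean on these libraries where they do the work, as an engineer would, in place of code of your own. Each camera call takes 0.05 s, during which the arm holds its last target. There are 200 camera calls.

TASK

The sample carousel was advanced one notch too far. With a fingertip tip the red-knobbed ratchet pawl up until it leans right back, push the wheel back (clockwise seen from above) just one notch by one of its blue pegs so that the red-capped vial stands at the yellow pointer, then tip the pawl forward again so that it drops fully into the notch. Push gently and grasp nothing, leave the vials in their cups and do not disturb the other glassware.

Things in the scene. Friction and masses are not known exactly. Their poses are not given: they have to be found in the camera images.
- carousel: Fixed vial carousel on a grey base plate 290 x 360 x 12 mm. Origin on the table under the wheel's axle; z up; yellow pointer at +x, ratchet pawl at +y, so the plate spans y -135 to 225 mm. Back is clockwise seen from above. The wheel has a white top, diameter 202 mm, with five grey cups 18 mm high at radius 50 mm, 72 deg apart (three hold vials), and five blue pegs between them at radius 88 mm.
- wheel (a joint): Wheel angle in rad, counter-clockwise (forward) positive; starts within 0.06 of 0. One notch is 36 deg = 0.628 rad. Stays where left (about 2 N at a peg moves it). With the pawl down it turns forward, but backward only about 0.1 rad until a tooth meets the pawl's nose. The nose drops fully in when the wheel is within about 0.1 rad of a whole notch.
- pawl (a joint): Tilt of the orange pawl in rad: 0 = nose down in the notch, 0.72 = leaning right back on its stop. Weighted by its red knob, it flips over by itself: below about 0.35 it falls down to 0, above about 0.46 it falls back to 0.72. The nose clears the teeth above 0.35. Under 1 N at the knob moves it.
- pawl_knob (a point): Centre of the red ball knob (diameter 20 mm) on a thin stalk on the pawl. In the carousel's frame with the pawl down: (0, 137, 120) mm; leaning back: about (0, 184, 116) mm, so it swings straight away from the wheel. Push it from its wheel side outward to lift the nose, from its outer side inward to let it down.
- pawl_pin (a point): The pawl's hinge pin, fixed, at (0, 155, 55) mm in the carousel's frame, between two aluminium cheeks (30 mm across over both, tops 68 mm above the table). The pawl's orange bar runs from here 50 mm toward the wheel.
- hub (a point): Centre of the wheel's white top, on the axle, 42 mm above the table. A steel cap of diameter 24 mm rises 20 mm from it. Round the white top, at radius 102 to 120 mm, runs a brass ring of ten ratchet teeth, no higher than that top.
- pointer (a point): Tip of the fixed yellow pointer, 55 mm above the table, 103 mm from the axle at the carousel's +x; its black post (12 x 26 mm) stands outside the wheel.
- peg0 (a point): Top centre of one blue finger peg on the wheel (diameter 10 mm, rises 48 mm above the white top, to 90 mm above the table), at 0 deg counter-clockwise from the pointer when the wheel reads 0; turns with the wheel.
- peg1 (a point): Top centre of one blue finger peg on the wheel (diameter 10 mm, rises 48 mm above the white top, to 90 mm above the table), at 72 deg counter-clockwise from the pointer when the wheel reads 0; turns with the wheel.
- peg2 (a point): Top centre of one blue finger peg on the wheel (diameter 10 mm, rises 48 mm above the white top, to 90 mm above the table), at 144 deg counter-clockwise from the pointer when the wheel reads 0; turns with the wheel.
- peg3 (a point): Top centre of one blue finger peg on the wheel (diameter 10 mm, rises 48 mm above the white top, to 90 mm above the table), at 216 deg counter-clockwise from the pointer when the wheel reads 0; turns with the wheel.
- peg4 (a point): Top centre of one blue finger peg on the wheel (diameter 10 mm, rises 48 mm above the white top, to 90 mm above the table), at 288 deg counter-clockwise from the pointer when the wheel reads 0; turns with the wheel.
- vial_red: Loose glass vial, diameter 26 mm, 50 mm tall, red cap; starts one notch (36 deg) counter-clockwise past the pointer. Stands with play in a grey cup of the wheel, top 92 mm above the table; origin at the centre of its underside. Rides with the wheel, not to be taken out.
- vial_white: Loose glass vial, diameter 26 mm, 50 mm tall, white cap. Stands with play in a grey cup of the wheel, top 92 mm above the table; origin at the centre of its underside. Rides with the wheel, not to be taken out.
- vial_black: Loose glass vial, diameter 26 mm, 50 mm tall, black cap. Stands with play in a grey cup of the wheel, top 92 mm above the table; origin at the centre of its underside. Rides with the wheel, not to be taken out.
- dropper: Small amber dropper bottle, diameter 28 mm, 62 mm tall, standing loose on the carousel's base plate beside the pawl; origin at the centre of its underside. A bystander.
- reagent: Amber reagent bottle, diameter 60 mm, 110 mm tall, loose on the table; origin at the centre of its underside. A bystander.
- beaker: Glass beaker, diameter 66 mm, 85 mm tall, loose on the table; origin at the centre of its underside. A bystander.
- salt_jar: Clear jar with white lid, diameter 56 mm, 70 mm tall, loose on the table; origin at the centre of its underside. A bystander.
- lamp: Glass spirit lamp, diameter 68 mm, 68 mm tall, loose in the tan tray; origin at the centre of its underside. A bystander.

How it is judged (in metres and radians):
On the way, in this order (a step that is already met when the one before it is completed fails the run):
1. the pawl leans back while the wheel has not been turned yet (value of joint pawl above 0.6 rad and value of joint wheel between -0.2 and 0.2 rad), for 0.2 s.
2. the wheel stands one notch back, the pawl still up (value of joint pawl above 0.6 rad and value of joint wheel between -0.758319 and -0.498319 rad), for 0.2 s.
At the end, for the whole second after the job is handed in: The wheel stands one notch (0.628 rad, within 0.14) back from zero and at rest, the pawl is down in the notch (under 0.08 rad), and the three vials still stand in their cups (value of joint wheel between -0.768 and -0.488 rad and value of joint pawl below 0.08 rad and velocity of joint wheel between -0.05 and 0.05 rad/s and z of each of vial_red, vial_white, vial_black in the frame of carousel below 0.05 m); the robot touches nothing.
It fails at once if the wheel is turned back well beyond one notch (value of joint wheel below -1 rad).
It fails at once if the wheel is advanced instead (value of joint wheel above 0.4 rad).
It fails at once if a vial is lifted or tipped in its cup (z of any of vial_red, vial_white, vial_black in the frame of carousel above 0.054 m or angle between any of vial_red, vial_white, vial_black's own z axis and vertical above 0.5 rad).
It fails at once if the carousel, a vial or other glassware is gripped or pressed hard (contact force between the fingers and carousel above 18 N or contact force between the fingers and vial_red above 12 N or contact force between the fingers and vial_white above 12 N or contact force between the fingers and vial_black above 12 N or contact force between the fingers and dropper above 12 N or contact force between the fingers and reagent above 12 N or contact force between the fingers and beaker above 12 N or contact force between the fingers and salt_jar above 12 N or contact force between the fingers and lamp above 12 N).
It fails at once if other glassware is moved, lifted or knocked over (distance of any of dropper, reagent, beaker, salt_jar, lamp from where it was at the start of the episode above 0.025 m or angle between any of dropper, reagent, beaker, salt_jar, lamp's own z axis and vertical above 0.4 rad).
It also fails if it takes over 61 s, if anything falls off the work surface, if the arm or the gripper's body presses on something with over 40 N, if the wrist force passes 120 N, or if a joint passes its speed limit or range.

## Working session

There is one attempt and no reset: what is moved stays moved. The work goes in short steps, Python scripts to look and compute and a tool call to move; the robot and the scene stay as the last step left them, time stands still between calls to the robot, and variables do not carry over. Pictures are saved under pics/ and viewed, at most 10 in all, crops included, and the job is handed in when it is done.

Besides the shell and the picture viewer there is one more tool, called by a JSON object that holds its "op" and its "data". step_arm: Moves the arm, as the interface text tells. Its arguments: {"type":"object","properties":{"steps":{"type":"array"}},"required":["steps"]}

```bash
mkdir -p pics; python3 - <<'E'
from plant import ctrl, imaging
import cv2,numpy as np
s=ctrl.observe();print({k:np.round(v,2).tolist() for k,v in s.items()})
for n in("top","scene"):
    im=imaging.get_image(n);cv2.imwrite(f"pics/{n}0.png",im)
    c=imaging.calibration(n);print(n,{k:np.round(v,3).tolist() if not isinstance(v,str) else v for k,v in c.items()})
c=imaging.calibration("wrist");print(c)
E
```

```text
{'t': 0.0, 'joint_positions': [-73.65, 24.45, 4.23, 92.05, -1.95, 63.65, -3.84], 'qvel': [0.06, -0.07, -0.04, -0.04, -0.01, -0.03, 0.03], 'joint_torque': [0.0, -93.58, 3.67, -45.42, -0.05, 0.02, 0.0], 'tool_pos': [284.15, 611.77, 204.75], 'ee_rot': [-179.92, 0.01, 155.09], 'contact_force': [0.25, 0.44, -0.81], 'moment': [0.01, -0.0, -0.02], 'grip_force': 0.0, 'finger_gap': 93.94}
top {'K': [[604.282, 0.0, 318.865], [0.0, 604.282, 234.273], [0.0, 0.0, 1.0]], 'T': [[-0.01, 0.995, -0.098, 387.238], [-1.0, -0.009, 0.015, -35.682], [0.014, 0.098, 0.995, 1723.744], [0.0, 0.0, 0.0, 1.0]]}
scene {'K': [[481.294, 0.0, 323.38], [0.0, 481.294, 231.916], [0.0, 0.0, 1.0]], 'T': [[-0.357, -0.514, 0.78, 1383.427], [0.934, -0.215, 0.285, 254.744], [0.021, 0.83, 0.557, 699.95], [0.0, 0.0, 0.0, 1.0]]}
{'K': array([[358.84903507,   0.        , 319.42118648],
       [  0.        , 358.84903507, 237.00232338],
       [  0.        ,   0.        ,   1.        ]]), 'mount': array([[ 9.96379724e-04,  9.68081066e-01,  2.50635308e-01,
         7.21810716e+01],
       [ 9.99999380e-01, -8.39946792e-04, -7.31112159e-04,
         1.79048202e-02],
       [-4.97255515e-04,  2.50635881e-01, -9.68081302e-01,
        -1.80422891e+02],
       [ 0.00000000e+00,  0.00000000e+00,  0.00000000e+00,
         1.00000000e+00]])}
```

View pics/top0.png

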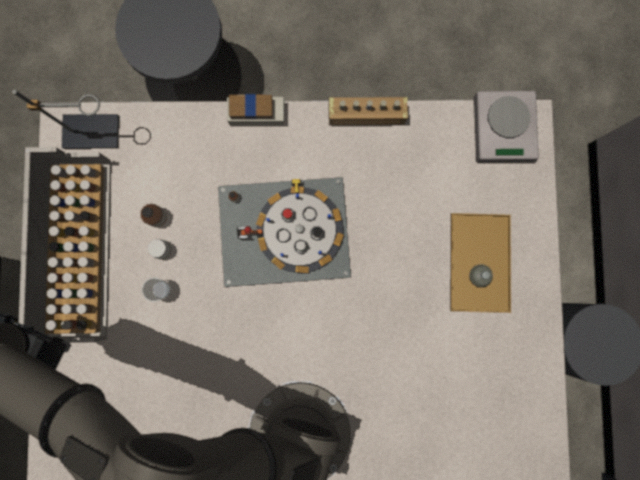

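View pics/scene0.png

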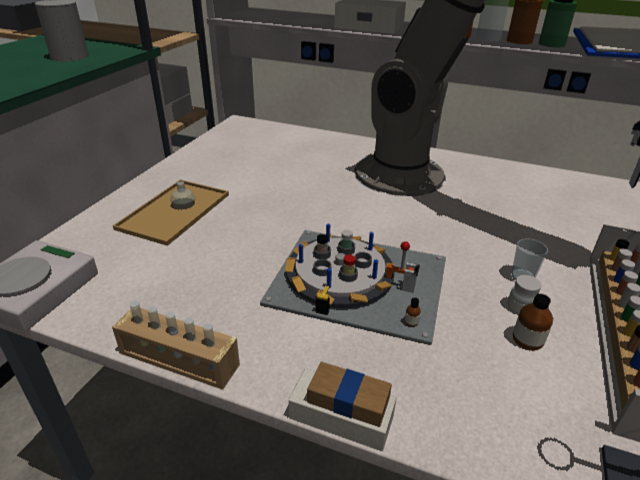

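The top view shows the carousel: plate corners near (220,187), (342,178), (350,277) and (226,287), hub (299,230), pointer (297,186), knob (247,230). In the scene view the knob is at (405,246), the red cap at (350,260) and the dropper at (412,313).

```bash
cat > h.py <<'E'
import cv2,numpy as np
from plant import ctrl, imaging
def cal(n,s=None):
    c=imaging.calibration(n)
    if n!="wrist": return c["K"],np.array(c["T"])
    from scipy.spatial.transform import Rotation as R
    T=np.eye(4);T[:3,:3]=R.from_euler("xyz",s["ee_rot"],degrees=True).as_matrix();T[:3,3]=s["tool_pos"]
    return c["K"],T@c["mount"]
def ray(c,p):
    K,T=c;d=np.linalg.inv(K)@[p[0],p[1],1];return T[:3,3],T[:3,:3]@[d[0],-d[1],-d[2]]
def plane(c,p,z):
    o,d=ray(c,p);return o+d*(z-o[2])/d[2]
def tri(rs):
    A=0;b=0
    for o,d in rs:
        d=d/np.linalg.norm(d);P=np.eye(3)-np.outer(d,d);A=A+P;b=b+P@o
    return np.linalg.solve(A,b)
def proj(c,X):
    K,T=c;q=np.linalg.inv(T)@np.r_[X,1];u=K@[q[0],-q[1],-q[2]];return u[:2]/u[2]
def blobs(m,a=3):
    n,l,s,c=cv2.connectedComponentsWithStats(m.astype(np.uint8)*255);return [(c[i].round(1).tolist(),int(s[i,4]),s[i,:4].tolist()) for i in range(1,n) if s[i,4]>=a]
def red(im): b,g,r=[im[...,i].astype(int) for i in range(3)];return (r>100)&(r>2.2*g)&(r>2.2*b)
def blue(im): b,g,r=[im[...,i].astype(int) for i in range(3)];return (b>60)&(b>1.7*r)&(b>1.4*g)
E
python3 - <<'E'
from h import *
t=cv2.imread("pics/top0.png");s=cv2.imread("pics/scene0.png")
ct,cs=cal("top"),cal("scene")
for n,im,w in(("top",t,(200,360,160,300)),("scene",s,(260,450,220,340))):
    m=np.zeros(im.shape[:2],bool);m[w[2]:w[3],w[0]:w[1]]=1
    print(n,"red",blobs(red(im)&m),"\nblue",blobs(blue(im)&m))
# plate
hsv=cv2.cvtColor(t,cv2.COLOR_BGR2HSV);print(t[270,240],t[200,250],t[300,240],t[230,299])
g=t.astype(int);m=(g[...,2]<150)&(abs(g[...,2]-g[...,0])<40);k=np.zeros_like(m);k[165:300,205:365]=1
m=cv2.morphologyEx((m&k).astype(np.uint8),cv2.MORPH_OPEN,np.ones((3,3)))
cn=max(cv2.findContours(m,0,2)[0],key=cv2.contourArea);r=cv2.boxPoints(cv2.minAreaRect(cn))
P=np.array([plane(ct,p,12) for p in r]);print(r.round(1).tolist(),P.round(1).tolist())
print("manual",[plane(ct,p,12)[:2].round().tolist() for p in((220,187),(342,178),(350,277),(226,287))])
print("hub",plane(ct,(299.5,229.5),62))
cv2.imwrite("pics/crops.png",np.hstack([cv2.resize(t[170:295,210:360],None,fx=2.6,fy=2.6,interpolation=2),cv2.resize(s[220:345,255:405+45],None,fx=2,fy=2.6,interpolation=2)]))
E
```

```text
top red [([287.1, 213.3], 50, [283, 210, 9, 8]), ([247.0, 229.5], 22, [245, 227, 5, 6])] 
blue [([297.0, 195.0], 3, [297, 194, 1, 3]), ([329.0, 216.0], 5, [328, 215, 3, 3]), ([267.7, 219.3], 3, [267, 219, 2, 2]), ([319.7, 252.3], 3, [319, 252, 2, 2]), ([281.7, 254.3], 3, [281, 254, 2, 2])]
scene red [([405.8, 244.0], 27, [403, 242, 7, 5]), ([349.2, 257.8], 60, [344, 255, 12, 7]), ([389.4, 266.1], 9, [388, 265, 4, 3]), ([410.6, 268.4], 5, [409, 268, 4, 2])] 
blue [([328.2, 228.3], 22, [327, 224, 3, 12]), ([371.3, 234.6], 13, [370, 232, 3, 8]), ([371.1, 245.2], 12, [370, 241, 3, 9]), ([301.1, 252.0], 41, [299, 244, 4, 19]), ([375.6, 266.9], 34, [374, 259, 4, 20]), ([329.2, 276.2], 45, [327, 268, 4, 20])]
[112 118 114] [115 122 118] [163 176 185] [149 156 159]
[[216.39999389648438, 185.60000610351562], [343.8999938964844, 176.0], [351.6000061035156, 277.70001220703125], [224.10000610351562, 287.29998779296875]] [[697.9, 230.3, 12.0], [723.1, -135.3, 12.0], [431.0, -152.8, 12.0], [407.5, 206.9, 12.0]]
manual [[694.0, 220.0], [717.0, -130.0], [433.0, -148.0], [408.0, 202.0]]
hub [564.03662186  -7.39841057  62.        ]
```

View pics/crops.png

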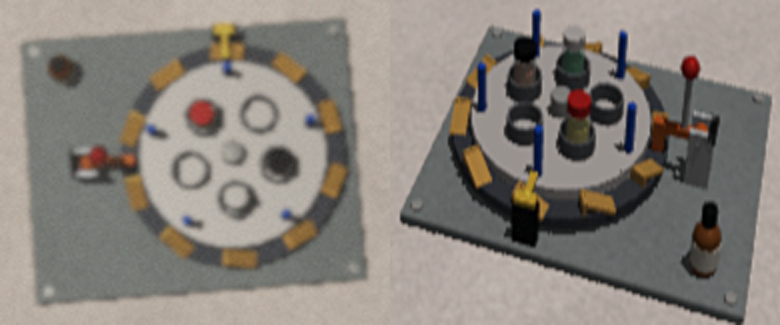

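```bash
python3 - <<'E'
from h import *
from scipy.optimize import least_squares as ls
ct,cs=cal("top"),cal("scene")
kn=tri([ray(ct,(247,229.5)),ray(cs,(405.6,245.2))]);print("knob",kn.round(1), plane(ct,(247,229.5),120).round(1))
T=[(297,195),(267.7,219.3),(281.7,254.3),(319.7,252.3),(329,216)]
S=[(329.2,268.5),(375.6,259.5),(371,232.5),(328.2,224.5),(301.1,244.5)]
X=np.array([tri([ray(ct,a),ray(cs,b)]) for a,b in zip(T,S)]);print(X.round(1).tolist())
Y=np.array([plane(cs,b,90) for b in S]);Z=np.array([plane(ct,b,85) for b in T])
for Q in(X,Y,Z):
    f=lambda p:np.r_[[Q[i,:2]-p[:2]-88*np.array([np.cos(p[2]+i*1.2566),np.sin(p[2]+i*1.2566)]) for i in range(5)]].ravel()
    r=ls(f,[565,-7,0.06]);print(r.x[:2].round(1),np.degrees(r.x[2]).round(2),abs(r.fun).max().round(1))
print("hub",plane(ct,(299.5,229.5),62),"pointer?",plane(cs,(331,292),55))
for q in ((412,300),): print("dropper", plane(cs,q,74).round(1), plane(ct,(235,197),70).round(1))
E
```

```text
knob [558.2 133.1 124.1] [559.1 131.5 120. ]
[[654.7, 0.4, 93.2], [588.9, 80.0, 93.1], [493.4, 42.4, 92.1], [497.7, -60.1, 90.8], [596.4, -86.4, 91.2]]
[566.2  -4.7] 2.93 1.2
[562.9  -3.6] 3.33 1.2
[567.6  -6.6] 2.92 1.2
hub [564.03662186  -7.39841057  62.        ] pointer? [678.86490078  16.734588    55.        ]
dropper [662.1 177.3  74. ] [655.  169.9  70. ]
```

{"op": "step_arm", "data": {"steps": [{"grip": 1, "linear": [0, 0, 0], "turn": [0, 0, -0.125]}, {"grip": 1, "linear": [0, 0, 0], "turn": [0, 0, -0.125]}, {"grip": 1, "linear": [0, 0, 0], "turn": [0, 0, -0.125]}, {"grip": 1, "linear": [0, 0, 0], "turn": [0, 0, -0.125]}]}}

```text
t: 0.5
tool_pos: [284.2, 611.9, 205.0]
ee_rot: [-180.0, -0.0, -176.0]
contact_force: [0.2, -0.5, 0.3]
finger_gap: 65.1
grip_force: 0.0
```

{"op": "step_arm", "data": {"steps": [{"grip": 1, "linear": [-12, -26, 0], "turn": [0, 0, 0]}, {"grip": 1, "linear": [-12, -26, 0], "turn": [0, 0, 0]}, {"grip": 1, "linear": [-12, -26, 0], "turn": [0, 0, 0]}, {"grip": 1, "linear": [-12, -26, 0], "turn": [0, 0, 0]}, {"grip": 1, "linear": [-12, -26, 0], "turn": [0, 0, 0]}, {"grip": 1, "linear": [-12, -26, 0], "turn": [0, 0, 0]}, {"grip": 1, "linear": [-12, -26, 0], "turn": [0, 0, 0]}, {"grip": 1, "linear": [-12, -26, 0], "turn": [0, 0, 0]}, {"grip": 1, "linear": [-12, -26, 0], "turn": [0, 0, 0]}, {"grip": 1, "linear": [-12, -26, 0], "turn": [0, 0, 0]}, {"grip": 1, "linear": [-12, -26, 0], "turn": [0, 0, 0]}, {"grip": 1, "linear": [-12, -26, 0], "turn": [0, 0, 0]}, {"grip": 1, "linear": [-12, -26, 0], "turn": [0, 0, 0]}, {"grip": 1, "linear": [-12, -26, 0], "turn": [0, 0, 0]}, {"grip": 1, "linear": [-12, -26, 0], "turn": [0, 0, 0]}, {"grip": 1, "linear": [-12, -26, 0], "turn": [0, 0, 0]}, {"grip": 1, "linear": [-12, -26, 0], "turn": [0, 0, 0]}, {"grip": 1, "linear": [-12, -26, 0], "turn": [0, 0, 0]}, {"grip": 1, "linear": [-12, -26, 0], "turn": [0, 0, 0]}, {"grip": 1, "linear": [-12, -26, 0], "turn": [0, 0, 0]}]}}

```text
t: 2.5
tool_pos: [557.9, 107.8, 205.3]
ee_rot: [-180.0, -0.0, -176.3]
contact_force: [0.9, 0.0, -0.1]
finger_gap: 0.7
grip_force: 0.0
```

```bash
python3 - <<'E'
from h import *
s=ctrl.observe();im=imaging.get_image("wrist");cv2.imwrite("pics/w1.png",im);c=cal("wrist",s)
print(s["tool_pos"])
print([(b,plane(c,b[0],120).round(1).tolist()) for b in blobs(red(im),20)])
for X in((558,132,124),(566,-6,62),(655,0,91),(589,80,91)): print(proj(c,X).round())
E
```

```text
[557.93048055 107.75526802 205.28730287]
[(([225.0, 279.5], 569, [212, 267, 28, 26]), [594.0, 35.5, 120.0])]
[351. 245.]
[196. 225.]
[194. 328.]
[285. 265.]
```

View pics/w1.png

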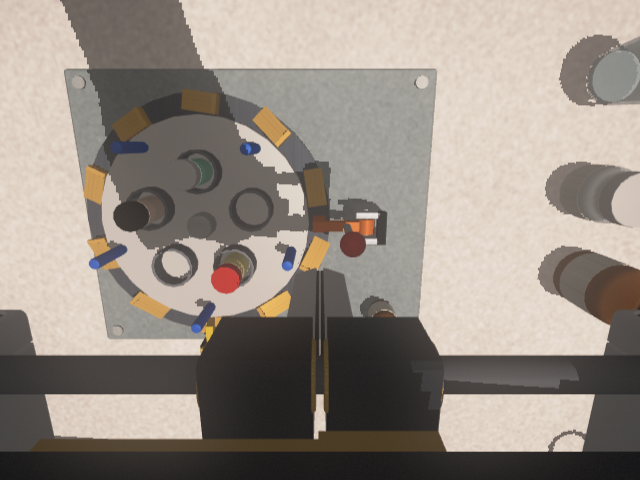

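The wrist view has the knob at (352,244), peg0's top at (196,329) and peg1's top at (287,266), all matching the estimates. The fingertips are beside the knob on its wheel side.

{"op": "step_arm", "data": {"steps": [{"grip": 1, "linear": [0, -6, 0], "turn": [0, 0, 0]}, {"grip": 1, "linear": [0, 0, 16], "turn": [0, 0, 0]}, {"grip": 1, "linear": [0, 0, 16], "turn": [0, 0, 0]}, {"grip": 1, "linear": [0, 0, 16], "turn": [0, 0, 0]}, {"grip": 1, "linear": [0, 0, 16], "turn": [0, 0, 0]}, {"grip": 1, "linear": [0, 0, 16], "turn": [0, 0, 0]}, {"grip": 1, "linear": [0, 0, 15], "turn": [0, 0, 0]}, {"grip": 1, "linear": [0, 0, 0], "turn": [0, 0, 0]}]}}

```text
t: 3.35
tool_pos: [556.4, 103.4, 108.7]
ee_rot: [-180.0, -0.2, -176.2]
contact_force: [-0.6, 0.6, 1.0]
finger_gap: 0.5
grip_force: 0.0
```

{"op": "step_arm", "data": {"steps": [{"grip": 1, "linear": [0, 3, 0], "turn": [0, 0, 0]}, {"grip": 1, "linear": [0, 3, 0], "turn": [0, 0, 0]}, {"grip": 1, "linear": [0, 3, 0], "turn": [0, 0, 0]}, {"grip": 1, "linear": [0, 3, 0], "turn": [0, 0, 0]}, {"grip": 1, "linear": [0, 3, 0], "turn": [0, 0, 0]}, {"grip": 1, "linear": [0, 3, 0], "turn": [0, 0, 0]}, {"grip": 1, "linear": [0, 3, 0], "turn": [0, 0, 0]}, {"grip": 1, "linear": [0, 3, 0], "turn": [0, 0, 0]}, {"grip": 1, "linear": [0, 3, 0], "turn": [0, 0, 0]}, {"grip": 1, "linear": [0, 3, 0], "turn": [0, 0, 0]}, {"grip": 1, "linear": [0, 3, 0], "turn": [0, 0, 0]}, {"grip": 1, "linear": [0, 3, 0], "turn": [0, 0, 0]}, {"grip": 1, "linear": [0, 3, 0], "turn": [0, 0, 0]}, {"grip": 1, "linear": [0, 3, 0], "turn": [0, 0, 0]}, {"grip": 1, "linear": [0, 3, 0], "turn": [0, 0, 0]}, {"grip": 1, "linear": [0, 0, 0], "turn": [0, 0, 0]}, {"grip": 1, "linear": [0, 0, 0], "turn": [0, 0, 0]}, {"grip": 1, "linear": [0, 0, 0], "turn": [0, 0, 0]}]}}

```text
t: 5.15
tool_pos: [555.2, 147.7, 110.5]
ee_rot: [-180.0, -0.0, -176.3]
contact_force: [0.1, 0.0, -0.1]
finger_gap: 0.4
grip_force: 0.0
```

```bash
python3 - <<'E'
from h import *
s=ctrl.observe();im=imaging.get_image("scene");cs=cal("scene")
cv2.imwrite("pics/s1.png",im)
print(s["tool_pos"],s["contact_force"])
m=red(im);m[:,:260]=0;m[:,450:]=0;m[:200]=0;m[340:]=0;print(blobs(m,5))
for y,z in((137,120),(184,116)): print(proj(cs,(566-.0645*y,-6+.998*y,z)))
E
```

```text
[555.15121998 147.65013954 110.47098166] [ 0.11753796  0.03277229 -0.10656239]
[([349.2, 258.3], 53, [344, 256, 11, 6])]
[403.37293807 246.2443923 ]
[425.77531905 252.10317738]
```

{"op": "step_arm", "data": {"steps": [{"grip": 1, "linear": [0, -8, 0], "turn": [0, 0, 0]}, {"grip": 1, "linear": [0, -10, -20], "turn": [0, 0, 0]}, {"grip": 1, "linear": [0, -10, -20], "turn": [0, 0, 0]}, {"grip": 1, "linear": [-18, -20, 0], "turn": [0, 0, 0]}, {"grip": 1, "linear": [-18, -20, 0], "turn": [0, 0, 0]}, {"grip": 1, "linear": [-18, -20, 0], "turn": [0, 0, 0]}, {"grip": 1, "linear": [-18, -20, 0], "turn": [0, 0, 0]}, {"grip": 1, "linear": [-18, -20, 0], "turn": [0, 0, 0]}, {"grip": 1, "linear": [0, 0, 0], "turn": [0, 0, 0]}, {"grip": 1, "linear": [0, 0, 0], "turn": [0, 0, 0]}]}}

```text
t: 6.2
tool_pos: [653.0, 25.0, 150.1]
ee_rot: [-180.0, -0.0, -176.3]
contact_force: [-0.8, 0.5, 0.2]
finger_gap: 0.8
grip_force: 0.0
```

```bash
python3 - <<'E'
from h import *
s=ctrl.observe();im=imaging.get_image("wrist");c=cal("wrist",s);cv2.imwrite("pics/w2.png",im)
im2=imaging.get_image("scene")
m=red(im2);m[:,:260]=0;m[:,450:]=0;m[:200]=0;m[340:]=0;print(blobs(m,5))
m=blue(im2);m[:,:260]=0;m[:,450:]=0;m[:200]=0;m[340:]=0;print(blobs(m,5))
print(s["tool_pos"],s["contact_force"])
def w(x,y,z): return (566+.998*x-.0645*y,-6+.0645*x+.998*y,z)
print([proj(c,w(*q)).round().tolist() for q in((0,137,120),(0,184,116),(88,0,90),(27,84,90))])
print([(b,) for b in blobs(blue(im),20)])
E
```

```text
[([428.1, 250.2], 29, [425, 248, 7, 6]), ([349.1, 257.3], 52, [344, 255, 12, 6]), ([399.5, 259.5], 17, [396, 255, 8, 10])]
[([371.0, 240.4], 36, [370, 232, 3, 18]), ([375.3, 268.2], 44, [373, 260, 5, 19])]
[653.027591    24.95090803 150.14981764] [-0.80667583  0.49917379  0.18047333]
[[520.0, 113.0], [599.0, 114.0], [283.0, 250.0], [409.0, 160.0]]
[(([196.5, 2.4], 44, [191, 0, 11, 8]),), (([216.5, 15.5], 67, [214, 7, 7, 16]),), (([167.5, 159.6], 323, [150, 154, 38, 15]),), (([411.4, 163.7], 131, [406, 157, 12, 14]),)]
```

View pics/w2.png

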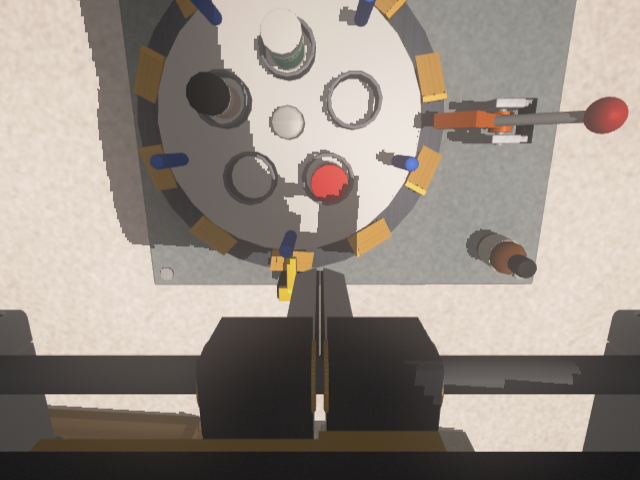

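The wrist view shows the pawl leaning back, with the knob at (606,115). Peg0 is at (288,245), just to the -y side of the fingertips. Next I descend beside it and push.

{"op": "step_arm", "data": {"steps": [{"grip": 1, "linear": [0, 0, 12], "turn": [0, 0, 0]}, {"grip": 1, "linear": [0, 0, 12], "turn": [0, 0, 0]}, {"grip": 1, "linear": [0, 0, 12], "turn": [0, 0, 0]}, {"grip": 1, "linear": [0, 0, 12], "turn": [0, 0, 0]}, {"grip": 1, "linear": [0, 0, 12], "turn": [0, 0, 0]}, {"grip": 1, "linear": [0, 0, 12], "turn": [0, 0, 0]}, {"grip": 1, "linear": [0, 0, 10], "turn": [0, 0, 0]}, {"grip": 1, "linear": [0, 0, 0], "turn": [0, 0, 0]}, {"grip": 1, "linear": [0, 0, 0], "turn": [0, 0, 0]}]}}

```text
t: 7.2
tool_pos: [653.3, 25.8, 68.4]
ee_rot: [-180.0, -0.0, -176.3]
contact_force: [0.4, 0.4, 0.0]
finger_gap: 0.4
grip_force: 0.0
```

{"op": "step_arm", "data": {"steps": [{"grip": 1, "linear": [0, -2.7, 0], "turn": [0, 0, 0]}, {"grip": 1, "linear": [0, -2.7, 0], "turn": [0, 0, 0]}, {"grip": 1, "linear": [0, -2.7, 0], "turn": [0, 0, 0]}, {"grip": 1, "linear": [0, -2.7, 0], "turn": [0, 0, 0]}, {"grip": 1, "linear": [0, -2.7, 0], "turn": [0, 0, 0]}, {"grip": 1, "linear": [0.4, -2.7, 0], "turn": [0, 0, 0]}, {"grip": 1, "linear": [0.4, -2.7, 0], "turn": [0, 0, 0]}, {"grip": 1, "linear": [0.4, -2.7, 0], "turn": [0, 0, 0]}, {"grip": 1, "linear": [0.4, -2.7, 0], "turn": [0, 0, 0]}, {"grip": 1, "linear": [0.4, -2.7, 0], "turn": [0, 0, 0]}]}}

```text
t: 8.2
tool_pos: [653.0, -1.4, 68.4]
ee_rot: [-180.0, -0.0, -176.3]
contact_force: [0.6, 2.2, 1.3]
finger_gap: 0.6
grip_force: 1.0
```

Contact is about 2 N, as expected. I'll continue.

{"op": "step_arm", "data": {"steps": [{"grip": 1, "linear": [0.8, -2.7, 0], "turn": [0, 0, 0]}, {"grip": 1, "linear": [0.8, -2.7, 0], "turn": [0, 0, 0]}, {"grip": 1, "linear": [0.8, -2.7, 0], "turn": [0, 0, 0]}, {"grip": 1, "linear": [0.9, -2.7, 0], "turn": [0, 0, 0]}, {"grip": 1, "linear": [1, -2.7, 0], "turn": [0, 0, 0]}, {"grip": 1, "linear": [1.2, -2.7, 0], "turn": [0, 0, 0]}, {"grip": 1, "linear": [1.3, -2.7, 0], "turn": [0, 0, 0]}, {"grip": 1, "linear": [1.3, -2.7, 0], "turn": [0, 0, 0]}, {"grip": 1, "linear": [1.4, -2.7, 0], "turn": [0, 0, 0]}, {"grip": 1, "linear": [1.4, -2.7, 0], "turn": [0, 0, 0]}, {"grip": 1, "linear": [0, 0, 0], "turn": [0, 0, 0]}, {"grip": 1, "linear": [0, 0, 0], "turn": [0, 0, 0]}]}}

```text
t: 9.4
tool_pos: [643.7, -29.2, 68.4]
ee_rot: [-180.0, -0.0, -176.3]
contact_force: [-0.2, 0.5, -0.4]
finger_gap: 0.4
grip_force: 0.0
```

```bash
python3 - <<'E'
from h import *
s=ctrl.observe();im=imaging.get_image("wrist");c=cal("wrist",s)
im2=imaging.get_image("scene");cs=cal("scene");cv2.imwrite("pics/s2.png",cv2.resize(im2[210:345,250:450],None,fx=4,fy=4))
print(s["tool_pos"],s["contact_force"])
d=s["tool_pos"][:2]-np.array([566,-6]);cx,cy=.998*d[0]+.0645*d[1],-.0645*d[0]+.998*d[1];print("car",cx,cy,"wheel est",np.arcsin((cy-17.5)/88))
m=blue(im2);m[:,:260]=0;m[:,450:]=0;m[:200]=0;m[340:]=0
for b in blobs(m,15):
    p=plane(cs,(b[0][0],b[2][1]+.5),90)[:2]-[563,-3.6];print(b,np.hypot(*p).round(),((np.degrees(np.arctan2(p[1],p[0]))-3.3)%72).round(1))
E
```

```text
[643.71461614 -29.17592526  68.42496717] [-0.23533657  0.47707886 -0.40003713]
car 76.0643397244472 -28.142166154898877 wheel est -0.5452840623264541
([380.6, 251.8], 46, [379, 244, 4, 19]) 87.0 38.8
([357.7, 276.5], 54, [356, 268, 5, 20]) 88.0 38.9
```

View pics/s2.png

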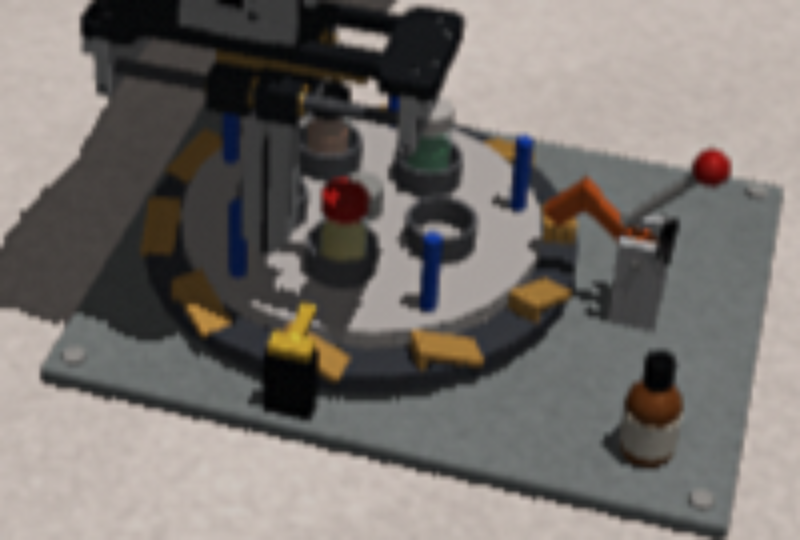

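The scene crop shows the red vial almost at the pointer, the pawl still leaning back (knob at crop (712,166)), and peg0 against the finger. The wheel is at about -0.58 rad, so I'll push 3 mm more.

{"op": "step_arm", "data": {"steps": [{"grip": 1, "linear": [0.9, -1.5, 0], "turn": [0, 0, 0]}, {"grip": 1, "linear": [0.9, -1.5, 0], "turn": [0, 0, 0]}, {"grip": 1, "linear": [0, 0, 0], "turn": [0, 0, 0]}, {"grip": 1, "linear": [0, 0, 0], "turn": [0, 0, 0]}, {"grip": 1, "linear": [0, 3, 0], "turn": [0, 0, 0]}, {"grip": 1, "linear": [-1, 3, 0], "turn": [0, 0, 0]}, {"grip": 1, "linear": [0, 0, -14], "turn": [0, 0, 0]}, {"grip": 1, "linear": [0, 0, -20], "turn": [0, 0, 0]}, {"grip": 1, "linear": [0, 0, -24], "turn": [0, 0, 0]}, {"grip": 1, "linear": [0, 0, -24], "turn": [0, 0, 0]}, {"grip": 1, "linear": [0, 0, 0], "turn": [0, 0, 0]}]}}

```text
t: 10.6
tool_pos: [644.8, -26.0, 154.9]
ee_rot: [180.0, 0.3, -176.3]
contact_force: [-0.3, -0.6, 0.6]
finger_gap: 0.5
grip_force: 0.0
```

```bash
python3 - <<'E'
from h import *
s=ctrl.observe();im2=imaging.get_image("scene");cs=cal("scene")
print(s["tool_pos"],s["contact_force"])
d=s["tool_pos"][:2]-np.array([566,-6]);print("car",.998*d[0]+.0645*d[1],-.0645*d[0]+.998*d[1])
for im,f in((im2,blue),(im2,red)):
  m=f(im);m[:,:260]=0;m[:,450:]=0;m[:200]=0;m[340:]=0
  for b in blobs(m,10):
    p=plane(cs,(b[0][0],b[2][1]+.5),90)[:2]-[563,-3.6];print(b[0],b[1],b[2],np.hypot(*p).round(),((np.degrees(np.arctan2(p[1],p[0]))-3.3)%72).round(1))
E
```

```text
[644.84509121 -26.04288063 154.87621604] [-0.33716268 -0.60871243  0.56637106]
car 77.39463522842178 -25.08830325357066
[350.1, 231.9] 34 [349, 224, 3, 18] 87.0 37.7
[380.7, 252.7] 47 [379, 245, 4, 18] 87.0 36.3
[356.6, 276.8] 55 [354, 268, 6, 20] 87.0 37.5
[428.2, 250.2] 28 [425, 248, 7, 6] 190.0 33.4
[399.5, 259.5] 17 [396, 255, 8, 10] 129.0 20.0
```

{"op": "step_arm", "data": {"steps": [{"grip": 1, "linear": [7, 22, 0], "turn": [0, 0, 0]}, {"grip": 1, "linear": [7, 22, 0], "turn": [0, 0, 0]}, {"grip": 1, "linear": [7, 22, 0], "turn": [0, 0, 0]}, {"grip": 1, "linear": [7, 22, 0], "turn": [0, 0, 0]}, {"grip": 1, "linear": [7, 22, 0], "turn": [0, 0, 0]}, {"grip": 1, "linear": [7, 22, 0], "turn": [0, 0, 0]}, {"grip": 1, "linear": [7, 22, 0], "turn": [0, 0, 0]}, {"grip": 1, "linear": [7, 22, 0], "turn": [0, 0, 0]}, {"grip": 1, "linear": [7, 22, 0], "turn": [0, 0, 0]}, {"grip": 1, "linear": [7, 22, 0], "turn": [0, 0, 0]}, {"grip": 1, "linear": [7, 23, 0], "turn": [0, 0, 0]}, {"grip": 1, "linear": [0, 0, 0], "turn": [0, 0, 0]}, {"grip": 1, "linear": [0, 0, 0], "turn": [0, 0, 0]}]}}

```text
t: 11.95
tool_pos: [549.9, 211.7, 150.2]
ee_rot: [-180.0, -0.0, -176.2]
contact_force: [1.5, -0.9, -0.1]
finger_gap: 0.4
grip_force: 0.0
```

```bash
python3 - <<'E'
from h import *
s=ctrl.observe();im=imaging.get_image("wrist");c=cal("wrist",s)
print(s["tool_pos"])
d=s["tool_pos"][:2]-np.array([566,-6]);print("car",.998*d[0]+.0645*d[1],-.0645*d[0]+.998*d[1])
for b in blobs(red(im),50):
    d=plane(c,b[0],116)[:2]-np.array([566,-6]);print(b,"car",.998*d[0]+.0645*d[1],-.0645*d[0]+.998*d[1])
E
```

```text
[549.91087764 211.709041   150.17755098]
car -2.0147109738793567 218.31137130921528
([32.5, 319.1], 381, [13, 306, 33, 30]) car 37.54385384001845 29.95731964468468
```

{"op": "step_arm", "data": {"steps": [{"grip": 1, "linear": [0, 0, 14], "turn": [0, 0, 0]}, {"grip": 1, "linear": [0, 0, 15], "turn": [0, 0, 0]}, {"grip": 1, "linear": [0, 0, 15], "turn": [0, 0, 0]}, {"grip": 1, "linear": [0, 0, 0], "turn": [0, 0, 0]}, {"grip": 1, "linear": [0, -3, 0], "turn": [0, 0, 0]}, {"grip": 1, "linear": [0, -3, 0], "turn": [0, 0, 0]}, {"grip": 1, "linear": [0, -3, 0], "turn": [0, 0, 0]}, {"grip": 1, "linear": [0, -3, 0], "turn": [0, 0, 0]}, {"grip": 1, "linear": [0, -3, 0], "turn": [0, 0, 0]}]}}

```text
t: 12.9
tool_pos: [551.5, 196.5, 106.9]
ee_rot: [180.0, 0.0, -176.3]
contact_force: [-1.0, -0.2, 0.7]
finger_gap: 0.3
grip_force: 0.2
```

{"op": "step_arm", "data": {"steps": [{"grip": 1, "linear": [0, -3, 0], "turn": [0, 0, 0]}, {"grip": 1, "linear": [0, -3, 0], "turn": [0, 0, 0]}, {"grip": 1, "linear": [0, -3, 0], "turn": [0, 0, 0]}, {"grip": 1, "linear": [0, -3, 0], "turn": [0, 0, 0]}, {"grip": 1, "linear": [0, -3, 0], "turn": [0, 0, 0]}, {"grip": 1, "linear": [0, -3, 0], "turn": [0, 0, 0]}, {"grip": 1, "linear": [0, -3, 0], "turn": [0, 0, 0]}, {"grip": 1, "linear": [0, -3, 0], "turn": [0, 0, 0]}, {"grip": 1, "linear": [0, -3, 0], "turn": [0, 0, 0]}, {"grip": 1, "linear": [0, -3, 0], "turn": [0, 0, 0]}, {"grip": 1, "linear": [0, 0, 0], "turn": [0, 0, 0]}, {"grip": 1, "linear": [0, 0, 0], "turn": [0, 0, 0]}, {"grip": 1, "linear": [0, 10, 0], "turn": [0, 0, 0]}, {"grip": 1, "linear": [0, 15, 0], "turn": [0, 0, 0]}, {"grip": 1, "linear": [0, 15, -10], "turn": [0, 0, 0]}, {"grip": 1, "linear": [0, 20, -20], "turn": [0, 0, 0]}, {"grip": 1, "linear": [0, 20, -30], "turn": [0, 0, 0]}, {"grip": 1, "linear": [0, 20, -30], "turn": [0, 0, 0]}, {"grip": 1, "linear": [0, 0, 0], "turn": [0, 0, 0]}, {"grip": 1, "linear": [0, 0, 0], "turn": [0, 0, 0]}]}}

```text
t: 14.9
tool_pos: [546.4, 268.2, 197.3]
ee_rot: [180.0, 0.1, -176.1]
contact_force: [-0.4, -0.5, 0.1]
finger_gap: 0.5
grip_force: 0.0
```

```bash
python3 - <<'E'
from h import *
s=ctrl.observe();print(s["tool_pos"],s["contact_force"])
im2=imaging.get_image("scene");cs=cal("scene");cv2.imwrite("pics/s3.png",cv2.resize(im2[210:345,250:450],None,fx=4,fy=4))
for f in(blue,red):
  m=f(im2);m[:,:260]=0;m[:,450:]=0;m[:200]=0;m[340:]=0
  for b in blobs(m,10):
    p=plane(cs,(b[0][0],b[2][1]+.5),90)[:2]-[563,-3.6];print(b[0],b[1],b[2],np.hypot(*p).round(),((np.degrees(np.arctan2(p[1],p[0]))-3.3)%72).round(1))
E
```

```text
[546.44315178 268.23929543 197.29150829] [-0.36351688 -0.54221622  0.0590973 ]
[350.4, 230.6] 41 [349, 224, 4, 18] 87.0 37.2
[308.6, 239.7] 51 [307, 232, 4, 18] 86.0 38.3
[380.6, 250.7] 44 [379, 244, 5, 18] 87.0 38.8
[308.9, 267.6] 58 [307, 259, 4, 19] 87.0 37.7
[356.7, 276.6] 52 [355, 268, 5, 20] 87.0 37.6
[335.0, 257.9] 65 [330, 254, 11, 8] 37.0 68.0
```

View pics/s3.png

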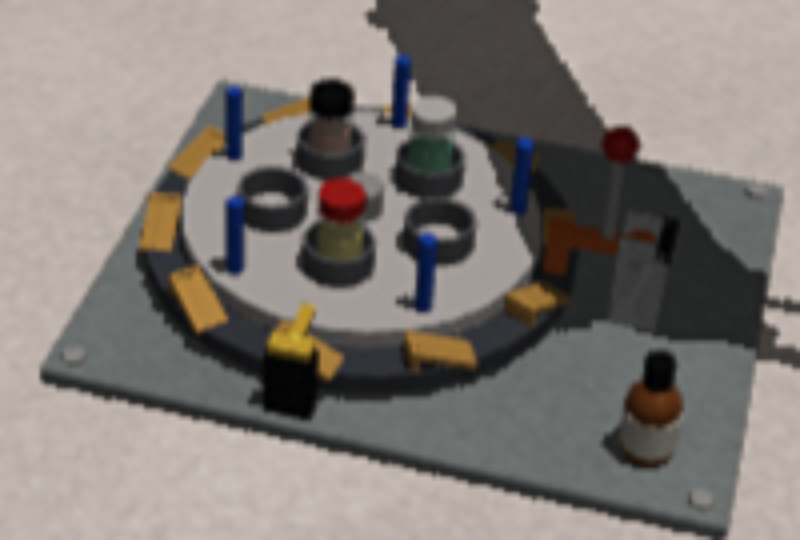

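The scene crop shows the knob back at its starting pixel (405,246 in the full image), so the pawl is down. The red vial stands at the pointer, all vials are seated, and the arm is clear.

```bash
python3 -c "
from plant import ctrl
print(ctrl.hand_in())"
```

```text
the job is handed in; nothing more can be done
None
```

I handed the job in at about 15 s: the pawl was tipped back, the wheel pushed back one notch (camera estimate about -0.6 rad), and the pawl dropped into the notch; the verdict was not shown.

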